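# Sort the parts tins by heft

### The arm

A 6-joint arm with a two-finger parallel gripper is mounted at the origin on a cart in front of the work surface, level with it; the furniture and walls round the work are solid. World frame = base frame: x ahead of the robot, y to its left, z up, the work surface at z = 0. Lengths are in m, angles in degrees, forces in N, time in s.
With the tool pointing down it reaches from about 0.275 to 0.85 m from the base axis. Payload 19 kg.
Tool frame: the origin (TCP) lies midway between the tips of the shut fingers; the grasp point (between the pads) lies 19 mm behind it (manip.grip_depth is the distance from the TCP to the grasp point, in m); z points along the fingers, y is the line along which they close (so a half turn about z gives the same grasp; the last joint's range is limited). The gripper opens to 85 mm and grips with 20 to 120 N. Pads are 22 mm wide; open, the fingers measure 114 mm over their backs; the gripper's body (76 mm by 85 mm) begins 54 mm behind the grasp point. The pads swing forward as they close: fully open they stand 13 mm farther back than shut.
Start: joints at [-80.386, 8.623, 82.357, -0, 89.026, -7.678], TCP at [0.171, -0.549, 0.231] pointing down, gripper open.
Joint ranges: [-160.23, 160.23], [-39.13, 120.54], [6.94, 153.29], [-79.49, 259.48], [9.18, 160.14], [-161.06, 161.06]. Speed limits (degrees/s): [108.29, 108.29, 127.2, 172.46, 172.46, 172.46].

### API

Orientations are given as [roll, pitch, yaw] about the fixed x, y, z axes, in that order (R = Rz(yaw) Ry(pitch) Rx(roll)).
In Python, from plant import manip gives the robot as it stands. Calls block until the motion is done:
- manip.goto(position, orientation): joint-space move of the TCP to a pose.
- manip.movel(position, rotation=None, velocity=0.15, threshold=None): straight line of the TCP; rotation=None keeps the orientation; velocity is the mean speed in m/s. With threshold (N) it stops when the force on the tool has changed by that much, and returns True; else False.
- manip.goto_joints(angles): joint-space move.
- manip.open() and manip.close(grip_force=None): open the fingers fully, or close them until they stop; grip_force is the grip in N (None keeps the last).
- manip.wait(seconds).
- manip.solve_ik(position, orientation): joint angles nearest the present ones, or None.
- manip.read_camera(name): name is "side" or "top" or "wrist"; returns the picture (400x640x3 uint8, red, green, blue); there is no depth.
- manip.camera_info(name): a dict with "intrinsics" (3x3 intrinsics, pixels), "distortion" ([k1, k2, p1, p2, k3] as OpenCV has them; the pictures are not rectified), "R" (3x3) and "t" (3): a world point X has camera coordinates R X + t. Camera axes: x right, y down, z forward; pixel columns grow to the right and rows downward; lengths in m; the calibration is good to about 2 mm. A picture is of the moment at which its call begins: read the wrist's pose just before it. camera_info takes no time and is no camera call; for the wrist camera it gives the pose at the moment of the call.
A pose or a line that the arm cannot do raises manip.Unreachable and nothing moves.
- manip.finish_job(): hands the job in; it is judged then, once.
Readings, each from a call of its own:
- manip.get_time_s(): time.
- manip.get_q(): joint angles.
- manip.get_joint_vel(): joint speeds.
- manip.get_joint_torque(): joint torques, N m.
- manip.get_position(): TCP position.
- manip.get_ee_rot(): TCP orientation.
- manip.get_force(): force on the tool from outside, world axes, zero at the start.
- manip.get_wrist_torque(): the same for the moment, N m.
- manip.get_gripper_width(): finger opening in m.
- manip.get_grip_force(): force on a finger pad.
Only numpy, scipy, OpenCV 4.12 (cv2) and the standard library are available. Lean on these libraries where they do the work, as an engineer would, in place of code of your own. Each camera call takes 0.05 s, during which the arm holds its last target. There are 200 camera calls.

### The job

Heft the three square tins on the rubber mat: lift each one upright clear of the mat and set it down, first the green-lidded, then the blue, then the yellow. Tip each tin that has the weight of parts in it over onto its side on the mat, so that its label with the red disc faces up; the light ones stay standing upright on the mat. Do not knock over or shift the glue tin or the brown bottle.

Things in the scene. Friction and masses are not known exactly. Their poses are not given: they have to be found in the camera images.
- mat: dark slate-grey rubber bench mat, fixed to the table, 320 mm (its x) by 760 mm (its y), 4 mm thick; origin at the centre of its underside, on the table
- tin_green: closed metal tin, green fixed lid, 56 x 56 mm square, 104 mm tall, upright on the mat. Origin: centre of its underside; z up to the lid, x out through the side with the white label and red disc, at first facing -x (table front) within 40 degrees. Empty 0.11 kg; with parts 0.42-0.60 kg, loose in its lower 63 mm; which is random. Pushed near the top it tips about its bottom edge
- tin_blue: closed metal tin, blue fixed lid, 56 x 56 mm square, 104 mm tall, upright on the mat. Origin: centre of its underside; z up to the lid, x out through the side with the white label and red disc, at first facing -x (table front) within 40 degrees. Empty 0.11 kg; with parts 0.42-0.60 kg, loose in its lower 63 mm; which is random. Pushed near the top it tips about its bottom edge
- tin_yellow: closed metal tin, yellow fixed lid, 56 x 56 mm square, 104 mm tall, upright on the mat. Origin: centre of its underside; z up to the lid, x out through the side with the white label and red disc, at first facing -x (table front) within 40 degrees. Empty 0.11 kg; with parts 0.42-0.60 kg, loose in its lower 63 mm; which is random. Pushed near the top it tips about its bottom edge
- dye_bottle: brown bottle with a black cap, 45 mm across, 118 mm tall, standing behind the mat; origin at the centre of its underside; a bystander
- glue_tin: round black and yellow tin with a metal lid, 71 mm across, 73 mm tall, standing left of the mat; origin at the centre of its underside; a bystander

How it is judged (in metres and radians):
On the way, in this order (a step that is already met when the one before it is completed fails the run):
1. the green-lidded tin is lifted upright clear of the mat (z of tin_green in the frame of mat above 0.016 m and angle between tin_green's own z axis and vertical below 0.4 rad), for 0.2 s.
2. the blue-lidded tin is lifted upright clear of the mat (z of tin_blue in the frame of mat above 0.016 m and angle between tin_blue's own z axis and vertical below 0.4 rad), for 0.2 s.
3. the yellow-lidded tin is lifted upright clear of the mat (z of tin_yellow in the frame of mat above 0.016 m and angle between tin_yellow's own z axis and vertical below 0.4 rad), for 0.2 s.
At the end, for the whole second after the job is handed in: Every tin rests still on the mat: those that hold parts (the mat carries more than 2.5 N from them) on their side with the label up within 7 degrees, the empty ones upright within 7 degrees (((contact force between tin_green and mat above 2.5 N and angle between tin_green's own x axis and vertical below 0.12 rad) or (contact force between tin_green and mat between 0.5 and 2.5 N and angle between tin_green's own z axis and vertical below 0.12 rad)) and linear speed of each of tin_green, tin_blue, tin_yellow below 0.02 m/s and angular speed of each of tin_green, tin_blue, tin_yellow below 0.2 rad/s and ((contact force between tin_blue and mat above 2.5 N and angle between tin_blue's own x axis and vertical below 0.12 rad) or (contact force between tin_blue and mat between 0.5 and 2.5 N and angle between tin_blue's own z axis and vertical below 0.12 rad)) and ((contact force between tin_yellow and mat above 2.5 N and angle between tin_yellow's own x axis and vertical below 0.12 rad) or (contact force between tin_yellow and mat between 0.5 and 2.5 N and angle between tin_yellow's own z axis and vertical below 0.12 rad))); the robot touches nothing.
It fails at once if the brown bottle or the glue tin is knocked over or shifted by more than 30 mm (angle between any of dye_bottle, glue_tin's own z axis and vertical above 0.5 rad or distance of any of dye_bottle, glue_tin from where it was at the start of the episode above 0.03 m).
It also fails if it takes over 69 s, if anything falls off the work surface, if the arm or the gripper's body presses on something with over 40 N, if the wrist force passes 120 N, or if a joint passes its speed limit or range.

## Working session

There is one attempt and no reset: what is moved stays moved. The work goes in short steps, each a Python script; the robot and the scene stay as the last script left them, time stands still between calls to the robot, and variables do not carry over. Pictures are saved under pics/ and viewed, at most 10 in all, crops included, and the job is handed in when it is done.

```bash
mkdir -p pics; ls; python3 - <<'E'
from plant import manip
import cv2,numpy as np
for n in("top","side"):
    im=manip.read_camera(n); cv2.imwrite(f"pics/{n}0.png",im[:,:,::-1])
    c=manip.camera_info(n); print(n,c)
    print((-np.array(c["R"]).T@np.array(c["t"])))
print(manip.get_time_s(),manip.grip_depth,manip.get_ee_rot())
E
```

```text
pics
plant.py
top {'intrinsics': array([[483.34410001,   0.        , 330.66141317],
       [  0.        , 483.34410001, 196.667055  ],
       [  0.        ,   0.        ,   1.        ]]), 'distortion': array([-0.03413931,  0.        ,  0.        ,  0.        ,  0.        ]), 'R': array([[-0.01869224, -0.99980677,  0.00608443],
       [-0.99691684,  0.01817368, -0.07633169],
       [ 0.07620636, -0.00749248, -0.99706392]]), 't': array([0.08918393, 0.61452834, 1.52147987])}
[0.49835425 0.08939812 1.56337803]
side {'intrinsics': array([[426.09180618,   0.        , 310.40900914],
       [  0.        , 426.09180618, 196.78954624],
       [  0.        ,   0.        ,   1.        ]]), 'distortion': array([-0.06439408,  0.        ,  0.        ,  0.        ,  0.        ]), 'R': array([[ 0.98960703, -0.14341758, -0.01045575],
       [-0.10439684, -0.66654492, -0.73811867],
       [ 0.09888997,  0.73153897, -0.67458988]]), 't': array([-0.60779241,  0.15567535,  1.04109736])}
[ 0.51477358 -0.74500679  0.81086569]
0.1 0.0187 [-1.79938467e+02 -9.61919482e-03  1.72914768e+01]
```

View pics/top0.png

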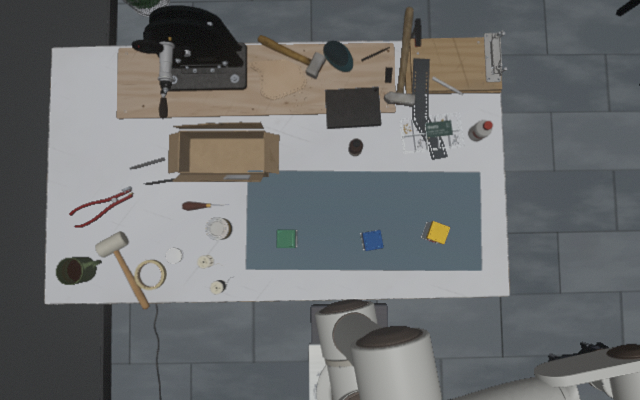

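View pics/side0.png

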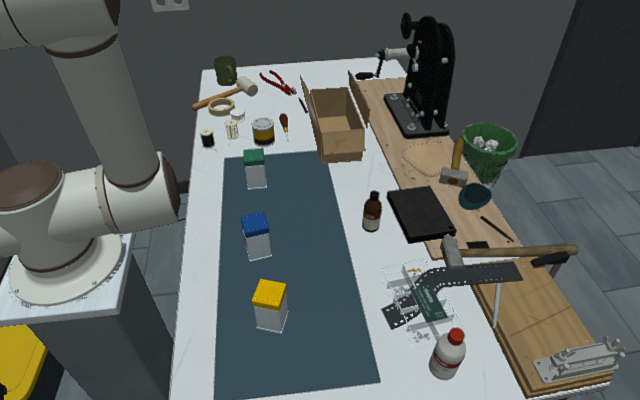

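```bash
cat > h.py <<'E'
from plant import manip
import cv2,numpy as np
def ray(n,px):
    c=manip.camera_info(n); R=np.array(c["R"]);t=np.array(c["t"])
    p=cv2.undistortPoints(np.array(px,float).reshape(-1,1,2),c["intrinsics"],c["distortion"])[:,0]
    return -R.T@t, np.c_[p,np.ones(len(p))]@R
def plane(n,px,z):
    o,d=ray(n,px); return o+d*((z-o[2])/d[:,2])[:,None]
def tri(a,pa,b,pb):
    o1,d1=ray(a,[pa]);o2,d2=ray(b,[pb]);d1=d1[0];d2=d2[0]
    s=np.linalg.lstsq(np.c_[d1,-d2],o2-o1,rcond=None)[0]
    p,q=o1+s[0]*d1,o2+s[1]*d2
    return (p+q)/2,np.linalg.norm(p-q)
def lid(im,hlo,hhi,box,smin=150,vmin=40):
    hsv=cv2.cvtColor(im,cv2.COLOR_RGB2HSV)
    m=cv2.inRange(hsv,(hlo,smin,vmin),(hhi,255,255)); k=np.zeros_like(m); x0,y0,x1,y1=box; k[y0:y1,x0:x1]=255
    m&=k
    c=max(cv2.findContours(m,cv2.RETR_EXTERNAL,cv2.CHAIN_APPROX_NONE)[0],key=cv2.contourArea)
    return c[:,0,:].astype(float)
E
python3 - <<'E'
from h import *
t=cv2.imread("pics/top0.png");s=cv2.imread("pics/side0.png")
a=cv2.resize(t[205:270,265:465],None,fx=4,fy=4,interpolation=cv2.INTER_CUBIC)
b=cv2.resize(s[140:340,220:310],None,fx=3,fy=3,interpolation=cv2.INTER_CUBIC)
cv2.imwrite("pics/topc.png",a);cv2.imwrite("pics/sidec.png",b)
for n,r,bt in(("green",(40,90),(270,220,305,255)),("blue",(105,125),(355,225,390,255)),("yellow",(18,35),(420,215,460,250))):
    c=lid(t[:,:,::-1].copy(),*r,bt)
    P=plane("top",c,0.108)[:,:2]
    rc=cv2.minAreaRect((P*1000).astype(np.float32)); print(n,rc, cv2.minAreaRect(c.astype(np.float32)))
print("bottle cap,glue",plane("top",[(356,147)],.118),plane("top",[(218,229)],.073))
print("mat",plane("top",[(247,171),(480,172),(481,271),(246,270)],.004))
E
```

```text
Traceback (most recent call last):
  File "h.py", line 18, in lid
    c=max(cv2.findContours(m,cv2.RETR_EXTERNAL,cv2.CHAIN_APPROX_NONE)[0],key=cv2.contourArea)
ValueError: max() iterable argument is empty
```

View pics/topc.png

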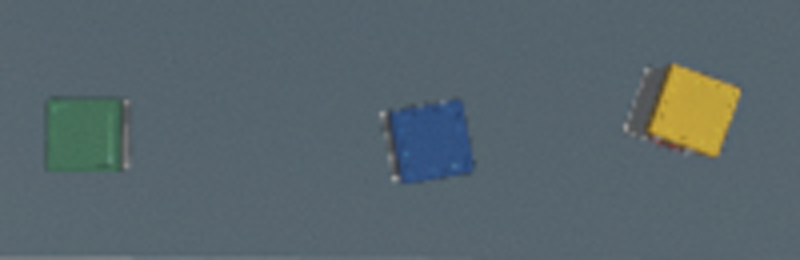

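View pics/sidec.png

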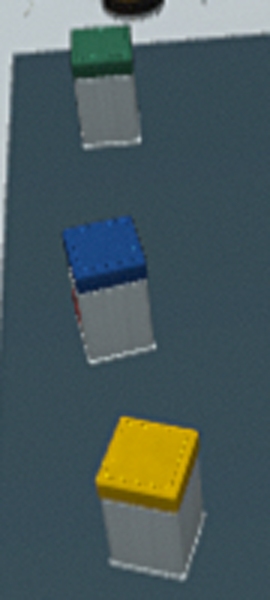

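The green, blue and yellow lids are clear: corners at roughly (47–122, 97–170), (388–474, 100–183), (648–741, 64–156) in the top crop. The red disc edges show on the lower (-x) faces of blue and yellow.

```bash
python3 - <<'E'
from h import *
T={"green":[(47,97),(122,97),(122,170),(47,170)],"blue":[(388,107),(462,100),(474,174),(400,183)],"yellow":[(671,64),(741,89),(719,156),(648,134)]}
S={"green":(102,47),"blue":(104,247),"yellow":(148,457)}
for n in T:
    c=np.array(T[n],float)/4+(265,205)-.375
    s=np.array(S[n])/3+(220,140)-.33
    p,e=tri("top",c.mean(0),"side",s); print(n,"tri",p.round(4),e.round(4))
    P=plane("top",c,p[2])[:,:2]; P2=plane("top",c,.108)
    L=[np.linalg.norm(P2[i]-P2[i-1]) for i in range(4)]
    d=(P2[3]-P2[0]+P2[2]-P2[1]); d2=(P2[0]-P2[1]+P2[3]-P2[2])
    print(P2.mean(0).round(4),np.round(L,3),"label yaw",np.degrees(np.arctan2(d[1],d[0])),np.degrees(np.arctan2(-d2[0],d2[1])))
print("bottle cap,glue",plane("top",[(356,147)],.118),plane("top",[(218,229)],.073))
print("mat",plane("top",[(247,171),(480,172),(481,271),(246,270)],.004))
E
```

```text
green tri [0.4877 0.216  0.1024] 0.0001
[0.4877 0.2155 0.108 ] [0.055 0.056 0.055 0.056] label yaw 179.30406354060403 -1.0431257648701315
blue tri [ 0.4774 -0.0446  0.1046] 0.0005
[ 0.4773 -0.0443  0.108 ] [0.058 0.056 0.056 0.056] label yaw -172.28013566287595 5.032082252589654
yellow tri [ 0.4965 -0.2443  0.1058] 0.0011
[ 0.496  -0.2438  0.108 ] [0.056 0.056 0.053 0.056] label yaw 159.80117037173827 -19.535440413843137
bottle cap,glue [[ 0.75810041 -0.00092619  0.118     ]] [[0.51877249 0.42685438 0.073     ]]
mat [[ 0.70611889  0.34790497  0.004     ]
 [ 0.68942513 -0.41144586  0.004     ]
 [ 0.36891402 -0.40144792  0.004     ]
 [ 0.38709264  0.3530434   0.004     ]]
```

```bash
cat >> h.py <<'E'
TIN={"green":(.4877,.2155,-.9),"blue":(.4773,-.0445,6.5),"yellow":(.4962,-.2440,-19.7)}
def place(n): x,y,a=TIN[n]; return np.array([x-.03,y]),a
def heft(n):
    x,y,a=TIN[n]; o=[180,0,a]; zg=.056
    manip.goto([x,y,.20],o)
    if manip.movel([x,y,zg],velocity=.15,threshold=12): print("touch",manip.get_position())
    manip.wait(.2); 
    manip.close(grip_force=60); w=manip.get_gripper_width()
    manip.open() if w<.03 else None
    f0=None
    manip.movel([x,y,zg+.045],velocity=.1); manip.wait(.7)
    f=manip.get_force(); 
    (px,py),_=place(n)
    manip.movel([px,py,zg+.01],velocity=.1); h=manip.movel([px,py,zg+.0005],velocity=.03,threshold=12)
    manip.open(); manip.movel([px,py,.20],velocity=.25); manip.wait(.5)
    g=manip.get_force()
    print(n,"w",w,"F",np.round(f,2),"empty",np.round(g,2),"t",manip.get_time_s(),h)
E
python3 - <<'E'
from h import *
try:
    heft("green")
finally:
  for n in("top","side"):cv2.imwrite(f"pics/{n}1.png",manip.read_camera(n)[:,:,::-1])
E
```

```text
green w 0.0553588202134323 F [-0.35 -0.52 -4.31] empty [-0.01  0.03 -1.58] t 8.625 True
```

```bash
python3 - <<'E'
from h import *
a=cv2.imread("pics/top1.png")[190:280,250:450];b=cv2.imread("pics/side1.png")[130:280,200:400]
cv2.imwrite("pics/c1.png",np.vstack([cv2.resize(a,(600,270)),cv2.resize(b,(440,330)) if 0 else cv2.copyMakeBorder(cv2.resize(b,(440,330)),0,0,0,160,cv2.BORDER_CONSTANT)]))
for i in range(3): print(np.round(manip.get_force(),2),manip.get_position()); manip.wait(.2)
E
```

```text
[ 0.09 -0.75  0.24] [0.45770251 0.21549219 0.19994749]
[-0.74  0.02  0.62] [0.4576928  0.21548896 0.20001897]
[-0.79 -0.46 -0.06] [0.45767882 0.21550238 0.19998811]
```

View pics/c1.png

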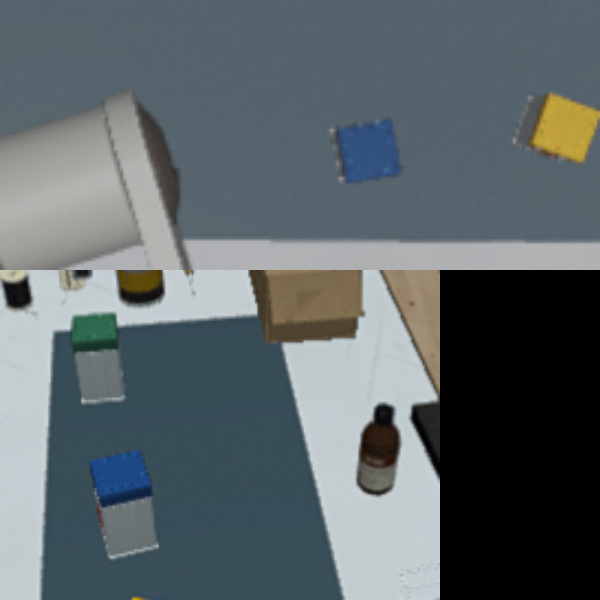

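Green stands upright at its new spot (crop ~(98,365) in the side view). Force noise is about 0.6 N, so I'll average the readings.

```bash
python3 - <<'E'
s=open("h.py").read()
s=s.replace("manip.wait(.7)\n    f=manip.get_force()","manip.wait(.4)\n    f=avg()").replace("manip.wait(.5)\n    g=manip.get_force()","manip.wait(.2); g=avg()")
s+='''
def avg():
    r=[]
    for i in range(12): r.append(manip.get_force()); manip.wait(.05)
    return np.mean(r,0)
'''
open("h.py","w").write(s)
E
python3 - <<'E'
from h import *
heft("blue"); heft("yellow")
manip.goto([.3,-.45,.3],[180,0,0])
for n in("top","side"):cv2.imwrite(f"pics/{n}2.png",manip.read_camera(n)[:,:,::-1])
print(manip.get_time_s())
t=cv2.imread("pics/top2.png")[205:275,265:465];b=cv2.imread("pics/side2.png")[130:350,200:340]
cv2.imwrite("pics/t2.png",cv2.resize(t,None,fx=4,fy=4,interpolation=cv2.INTER_CUBIC))
E
```

```text
blue w 0.05600620657700111 F [ 0.12 -0.04 -1.19] empty [-0.02  0.23  0.34] t 16.5583 True
yellow w 0.05548825614827801 F [ 0.26  0.09 -4.39] empty [ 0.25 -0.24  0.09] t 23.6083 True
24.8
```

View pics/t2.png

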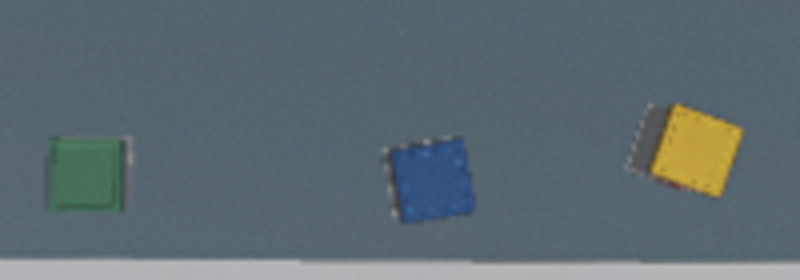

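Blue is empty at 1.2 N and yellow is loaded at 4.4 N. Green read 4.3 N on a single reading, so I'll heft it again with averaging, then tip the loaded tins.

```bash
cat >> h.py <<'E'
def tip(n,end=.055):
    p,a=place(n); u=np.array([np.cos(np.radians(a)),np.sin(np.radians(a))]); o=[180,0,a]
    s=p-u*.075
    manip.goto([*s,.2],o); manip.close(grip_force=30)
    manip.movel([*s,.085],velocity=.15)
    manip.movel([*(p+u*end),.085],velocity=.07); manip.wait(.5)
    manip.movel([*(p+u*end),.2],velocity=.2)
    print(n,"tipped",manip.get_time_s())
E
python3 - <<'E'
from h import *
tip("yellow")
manip.open()
(x,y),a=place("green"); manip.goto([x,y,.2],[180,0,a]); manip.wait(.2); g=avg()
manip.movel([x,y,.056],velocity=.15,threshold=15); manip.close(grip_force=60)
manip.movel([x,y,.081],velocity=.08); manip.wait(.4); f=avg(); print("green",f-g)
manip.movel([x,y,.0565],velocity=.06); manip.open(); manip.movel([x,y,.2],velocity=.25)
if (f-g)[2]<-2.5: tip("green")
manip.goto([.3,-.45,.3],[180,0,0])
for n in("top","side"):cv2.imwrite(f"pics/{n}3.png",manip.read_camera(n)[:,:,::-1])
print(manip.get_time_s())
t=cv2.imread("pics/top3.png")[170:275,265:465];b=cv2.imread("pics/side3.png")[130:350,200:400]
T=cv2.resize(t,(600,315),interpolation=cv2.INTER_CUBIC);B=cv2.resize(b,(259,285))
cv2.imwrite("pics/t3.png",np.vstack([T,cv2.copyMakeBorder(B,0,0,0,341,cv2.BORDER_CONSTANT)]))
E
```

```text
yellow tipped 30.7667
green [-0.06714395 -0.27651524 -5.19866429]
green tipped 44.0667
46.6667
```

View pics/t3.png

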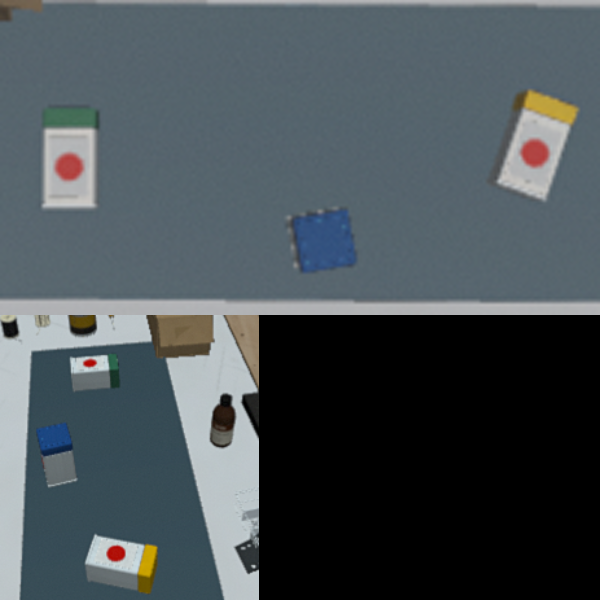

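Green and yellow lie on the mat with the red discs up, at crop (69,167) and (535,153). Blue stands upright at (323,240), and the bystanders have not moved.

```bash
python3 -c "
from plant import manip
print(manip.finish_job())"
```

```text
the job is handed in; nothing more can be done
None
```

I hefted all three tins in order and handed the job in at about 47 s: green and yellow held parts and now lie label up on the mat, blue was empty and stands upright, and the glue tin and brown bottle were not disturbed; no verdict came back.

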